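# Hold a glued plywood map piece in the sprung press

### The job

The two layers of the paddle-shaped plywood map piece have just been glued: lay its round end flat on the press, centred on the dark disc under the pressing foot, and let go of it. Then push the black knob of the press straight down until the foot has met the wood and its spring is squeezed by about 6 mm, and finish while still holding it there with the gripper, so the glue can set. Leave the other things on the cardboard where they are.

Things in the scene. Friction and masses are not known exactly. Their poses are not given: they have to be found in the camera images.
- piece: Glued map piece, loose, 45 g: two 6 mm pale plywood layers, 12 mm thick in all, dark cut edges. Paddle shape: round end (radius 30 mm, two small bumps reaching 39 mm) and a straight tail 34 mm wide, ending 115 mm from the round end's centre. Origin: that centre, on the underside; tail along -x, z up. Starts flat on the cardboard left or right of the press, tail roughly towards the robot.
- piece_grip (a point): Point on the tail of the piece, 90 mm from the centre of the round end, at mid thickness (6 mm above the underside): 34 mm across here between parallel edges, a good place to take it.
- press: Grey press, fixed. Origin: underside of its base on the plunger's axis, 4 mm above z = 0 (on cardboard); z up. Base 20 mm thick, reaching 65 mm to the open front (-x), 115 mm to the back (+x), 70 mm to each side. Column at the back from x = 85 mm, 36 mm wide; it carries an arm 36 mm wide, 85 to 109 mm above the underside, reaching 18 mm in front of the axis. Sides open.
- press_bed (a point): Centre of the dark disc (66 mm wide, flush) on the upper face of the press base, right under the pressing foot, 20 mm above the underside of the base. The round end of the piece goes here.
- press_knob_top (a point): Centre of the flat top of the black mushroom knob (44 mm wide, 25 mm high) on the plunger; 155 mm above the bed when up, it moves down with the knob.
- press_knob (a joint): How far the knob is pushed down, m: 0 up, 0.0295 at its stop; a spring returns it (2.5 N to start, plus 0.15 N per mm). The pressing foot, a steel disc 32 mm wide, hangs below it on its own spring, underside 30 mm above the bed when up; it meets a 12 mm thick piece on the bed at 0.018.
- press_foot (a joint): How far the foot is pushed back into the plunger, squeezing its spring, m: 0 hanging free, then knob travel minus 0.018 with the piece under it (0.006 at knob 0.024). The spring pushes with 2.4 N plus 1.2 N per mm; in all the knob needs about 15 N at 6 mm.
- island: Bystander: loose single-layer plywood piece 6 mm thick, about 115 x 45 mm, with two round lobes and no tail. Origin: its middle, underside. It lies on the other side of the press from the glued piece.
- islet: Bystander: small loose single-layer plywood piece, about 55 x 34 mm, 6 mm thick, in front of the press. Origin: its middle, underside.
- brush: Bystander: flat brush with a wooden handle, lying across behind the press. Origin: under its middle.
- glue_jar: Bystander: closed jar, 60 mm wide, 85 mm high. Origin: centre of its underside.
- mug: Bystander: white mug, 80 mm wide, 92 mm high. Origin: centre of its underside.
- tape: Bystander: roll of paper tape, 90 mm wide, 24 mm high, lying flat. Origin: centre of its underside.

How it is judged:
By the outcome, as a careful person would: the job done as asked, in the order asked, and still so for the second after the job is handed in, while the arm keeps its last pose, push and grip.
It also fails if it takes over 51 s, if anything falls off the work surface, if the arm or the gripper's body presses on something with over 40 N, if the wrist force passes 120 N, or if a joint passes its speed limit or range.

### The arm

A 6-joint arm with a two-finger parallel gripper is mounted at the origin on the work surface. World frame = base frame: x ahead of the robot, y to its left, z up, the work surface at z = 0. Lengths are in mm, angles in rad, forces in N, time in s.
With the tool pointing down it reaches from about 425 to 1125 mm from the base axis. Payload 14.9 kg.
Tool frame: the origin (TCP) lies midway between the tips of the shut fingers; the grasp point (between the pads) lies 19 mm behind it (bot.grip_depth is the distance from the TCP to the grasp point, in mm); y points along the fingers, z is the direction in which the jaws open and shut, and the axes are right-handed (so a half turn about y gives the same grasp; the last joint's range is limited). The gripper opens to 91 mm and grips with 3 to 60 N. Pads are 32 mm wide; open, the fingers measure 118 mm over their backs; the gripper's body (76 mm by 178 mm) begins 60 mm behind the grasp point.
Start: joints at [-1.376, 0.379, 1.734, -0, 1.028, -0.033], TCP at [158.079, -681.93, 213.932] pointing down, gripper open.
Joint ranges: [-2.77, 2.77], [-0.74, 2.19], [0, 2.66], [-1.06, 4.2], [0.31, 2.87], [-3.08, 3.08]. Speed limits (rad/s): [1.89, 1.89, 2.39, 3.14, 3.14, 3.14].

### API

Orientations are given as a 3x3 rotation matrix whose columns are the frame's x, y, z axes.
In Python, from plant import monitor, vision, order, bot gives the robot as it stands.
- The arm moves only by the tool send_rows, never from a script. Its argument "motion" is a list that holds one entry, the list of rows, each a list of 7 numbers: the shift along the tool's x, y, z in cm, then the turn, a rotation vector about the tool's x, y, z in degrees, then the opening, from 0 (shut) to 1 (fully open). A call has 1 to 8 rows; each row shifts and turns the commanded pose from where the row before left it, along the tool's axes as they then stand; what a row does not reach is not made up. A row lasts 1/12 s, in which the tool goes at most 41.7 mm and 7.16 degrees, less where a joint would pass 70% of its speed; a pose out of reach is approached as far as the arm can. A call is refused whole if a number of a shift passes 4.17 or a number of a turn 7.16, either way. A call with a gripper value outside its range is refused whole. The fingers move at their own pace and stop on an object; "squeeze" is the grip in N (left out, the last holds). Time passes only in rows, so rows that do not move let the fingers close. It gives the time, the measured TCP pose, the force and the opening at its end, in the units of the state.
- monitor.sense(): the state, without advancing time (a new reading comes with each control period).
- vision.camera(name): name is "side" or "top"; returns a dict with "color" (400x640x3 uint8, red, green, blue), "depth" (400x640 float32, mm along the optical axis (not along the pixel's ray), 0 where there is no reading), "fx", "fy", "cx", "cy" (pixels), "D" ([k1, k2, p1, p2, k3] as OpenCV has them; the pictures are not rectified), "camera_from_world" (4x4, takes a point from world to camera coordinates). Camera axes: x right, y down, z forward; pixel columns grow to the right and rows downward; lengths in mm; the calibration is good to about 2 mm. A picture is of the moment at which its call begins.
- order.sign_off(): hands the job in, once; it reports no verdict.
The state is a dict: "t": time; "joint_positions": joint angles; "dq": joint speeds; "effort": joint torques, N m; "position": TCP position; "tool_rot": TCP orientation; "contact_force": force on the tool from outside, world axes, zero at the start; "ft_torque": the same for the moment, N m; "width": finger opening in mm.
Only numpy, scipy, OpenCV 4.12 (cv2) and the standard library are available. Lean on these libraries where they do the work, as an engineer would, in place of code of your own. Each camera call takes 0.05 s, during which the arm holds its last target. There are 200 camera calls.

## Working session

There is one attempt and no reset: what is moved stays moved. The work goes in short steps, Python scripts to look and compute and a tool call to move; the robot and the scene stay as the last step left them, time stands still between calls to the robot, and variables do not carry over. Pictures are saved under pics/ and viewed, about 8 in all and at most 12, crops included, and the job is handed in when it is done.

Besides the shell and the picture viewer there is one more tool, called as name([rows], argument=value, ...), one row to a line, values as JSON. send_rows: Moves the arm, as the interface text tells. Its arguments: {"type":"object","properties":{"motion":{"type":"array"},"squeeze":{"type":"number"}},"required":["motion"]}

```bash
mkdir -p pics; ls; python3 - <<'E'
from plant import monitor, vision, bot
import cv2,numpy as np
s=monitor.sense();print({k:np.round(v,3).tolist() for k,v in s.items()});print(bot.grip_depth)
for n in("top","side"):
    c=vision.camera(n);cv2.imwrite(f"pics/{n}0.png",c["color"][:,:,::-1]);np.savez(f"{n}0.npz",**c)
    print(n,c["fx"],c["fy"],c["cx"],c["cy"],c["D"],np.round(c["camera_from_world"],3).tolist())
E
```

```text
pics
{'t': 0.0, 'joint_positions': [-1.376, 0.379, 1.735, -0.0, 1.028, -0.033], 'dq': [0.002, 0.0, -0.0, 0.001, 0.0, 0.002], 'effort': [0.002, -76.373, -43.437, 0.065, 0.042, -0.0], 'position': [157.997, -681.534, 213.272], 'tool_rot': [[-0.974, -0.0, 0.226], [-0.226, 0.001, -0.974], [-0.0, -1.0, -0.001]], 'contact_force': [0.209, 0.257, -0.197], 'ft_torque': [0.026, 0.008, 0.022], 'width': 90.89}
18.8
top 399.29647527362226 399.29647527362226 312.40126939066243 198.72799265524867 [-0.09359478  0.          0.          0.          0.        ] [[-0.003, -1.0, 0.017, -66.695], [-0.997, 0.001, -0.083, 643.881], [0.083, -0.017, -0.996, 1244.101], [0.0, 0.0, 0.0, 1.0]]
side 506.9864634721663 506.9864634721663 321.1929684426918 200.50480102025702 [-0.00342497  0.          0.          0.          0.        ] [[-0.825, -0.565, 0.013, 491.794], [-0.38, 0.536, -0.754, 358.809], [0.419, -0.627, -0.657, 1215.802], [0.0, 0.0, 0.0, 1.0]]
```

View pics/top0.png

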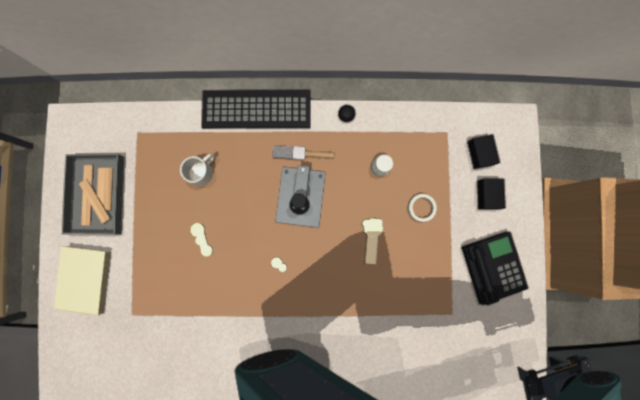

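View pics/side0.png

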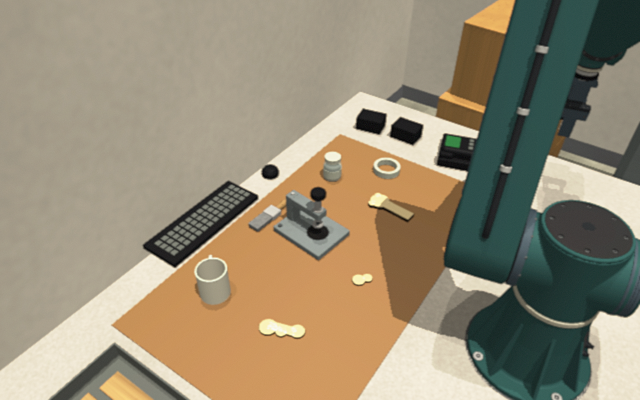

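The top view shows the glued piece right of the press: round end near (373,225), tail to about (371,263), half in shadow. The press base spans about (276–326, 167–227) with the knob at (299,203). The islet is at (278,265) and the island at (201,240). The side view agrees, with the knob at (318,193) and the piece at (375–412, 200–217).

```bash
cat > h.py <<'E'
import cv2,numpy as np
def KD(c): return np.array([[c["fx"],0,c["cx"]],[0,c["fy"],c["cy"]],[0,0,1.]]),np.array(c["D"],float)
def ray(c,uv):
    K,D=KD(c);T=np.array(c["camera_from_world"]);R=T[:3,:3]
    n=cv2.undistortPoints(np.array(uv,float).reshape(-1,1,2),K,D).reshape(-1,2)
    return -R.T@T[:3,3], np.c_[n,np.ones(len(n))]@R
def onplane(c,uv,z):
    o,d=ray(c,uv);return o+d*((z-o[2])/d[:,2])[:,None]
def proj(c,P):
    K,D=KD(c);T=np.array(c["camera_from_world"])
    return cv2.projectPoints(np.array(P,float).reshape(-1,1,3),cv2.Rodrigues(T[:3,:3])[0],T[:3,3],K,D)[0].reshape(-1,2)
def cloud(c):
    h,w=c["depth"].shape;v,u=np.mgrid[:h,:w];K,D=KD(c);T=np.array(c["camera_from_world"]);R=T[:3,:3]
    n=cv2.undistortPoints(np.stack([u,v],-1).reshape(-1,1,2).astype(float),K,D).reshape(-1,2)
    return ((np.c_[n,np.ones(len(n))]*c["depth"].reshape(-1,1)-T[:3,3])@R).reshape(h,w,3)
E
python3 - <<'E'
from h import *
out=[]
for n,box in(("top",(255,140,400,290)),("side",(240,170,430,270))):
    c=dict(np.load(n+"0.npz"));x0,y0,x1,y1=box
    im=c["color"][y0:y1,x0:x1].astype(float)
    rb=im[...,2]/(im[...,0]+1)
    P=cloud(c)[y0:y1,x0:x1]
    print(n,"cardboard z",np.median(P[...,2]),"rb card",np.median(rb))
    big=cv2.resize(c["color"][y0:y1,x0:x1],None,fx=4,fy=4,interpolation=cv2.INTER_CUBIC)
    rbi=cv2.applyColorMap(np.clip(rb*220,0,255).astype(np.uint8),2)
    cv2.imwrite(f"pics/{n}1.png",big[...,::-1]); cv2.imwrite(f"pics/{n}1rb.png",cv2.resize(rbi,None,fx=2,fy=2))
    if n=="top":
        # rb in piece window
        np.set_printoptions(linewidth=250)
        print((rb[75:130:3,98:134]*100).astype(int))
        print(P[75:130:3,98:134:2,2].astype(int))
E
```

```text
top cardboard z 5.371621271618897 rb card 0.574585635359116
[[57 57 57 57 57 58 57 57 57 57 57 57 57 57 57 57 57 57 57 57 57 57 57 57 57 58 58 58 57 57 58 57 57 57 57 57]
 [57 57 57 58 57 57 58 57 57 57 57 58 59 60 59 60 65 71 73 73 74 75 72 68 66 68 68 64 61 58 57 58 57 58 57 57]
 [57 57 57 57 57 58 57 57 59 69 80 83 86 87 89 90 88 86 87 87 86 86 87 89 91 91 91 88 82 72 61 58 57 57 58 58]
 [57 57 57 57 57 56 57 57 61 78 84 90 93 92 90 91 91 88 87 87 86 86 87 89 92 92 91 91 84 71 61 57 58 58 57 57]
 [57 57 57 57 57 57 57 57 57 59 72 82 86 88 88 87 87 87 87 87 87 87 86 86 86 86 86 86 84 76 64 57 57 57 57 57]
 [56 56 57 57 57 56 57 57 57 58 66 81 84 87 85 85 85 85 84 84 84 84 84 84 83 84 84 84 81 73 62 58 57 57 57 57]
 [56 57 56 56 56 56 57 56 56 56 58 62 70 72 73 73 73 73 73 73 73 74 74 74 74 73 72 71 65 59 57 57 57 56 57 57]
 [56 57 57 57 57 57 56 56 57 57 57 57 57 63 71 72 73 73 73 74 74 73 73 73 71 65 60 57 56 57 57 56 57 57 56 56]
 [56 57 57 56 56 57 57 57 57 57 57 57 58 66 71 73 73 73 73 73 73 73 73 73 71 63 57 57 57 57 57 56 57 56 56 57]
 [57 57 57 57 57 57 57 56 57 57 57 57 60 
[... 1515 characters left out ...]
  6  4  3]
 [ 7  4  2  5  7  3  6 18 13 15 14 16 12 -2  6  8  2  3]
 [ 7  8  3  6  6 10  3 17 14 12 14 15 21  4  6  4  8  3]
 [ 5  3  2 -2  8  0  0 19 17 17 16 14 15  5  0  0  8  1]
 [ 4  0  1  5  5  2  4 15 16 15 16 15  5  3  3  4  2  8]
 [ 2  3  7  0  5  7  0 22 19 21 19 17  5 10  4  6  4  2]
 [ 5  2  3  1  1  6  3 19 16 23 15 13  4  4  2  4  3  0]
 [ 8  4  4  6  4  7  9 17 15 14 19 14  4 -1 10  2  6  5]
 [ 2  6  3  8  6  6 17 15 19 19 14 13  3  8  7  9  7  2]
 [ 4  5  4  7  4  8 16 15 15 17 19 20  8  0  5  0  7  6]
 [ 9  5  8  2  4  3  4  2  8  8  5  6  3  3  3  2  8  0]
 [10  2  4  6  6  1  7  4  4  5  4  2  5  2  2  3  3  5]]
side cardboard z 4.576547409042684 rb card 0.4573643410852713
```

View pics/top1.png

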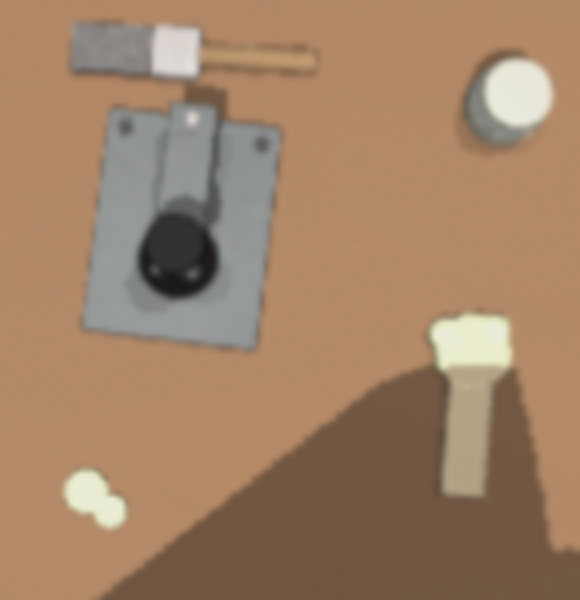

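The crop (4× from (255,140)) shows the base corners at about (110,107), (282,128), (257,350) and (82,328). The piece has its two bumps at (445,335) and (495,330), with the tail end at (463,495). Now I fit both numerically.

```bash
cat > fit.py <<'E'
from h import *
def big(mask): 
    n,l,s,_=cv2.connectedComponentsWithStats(mask.astype(np.uint8));return l==1+np.argmax(s[1:,4])
def piece(c,box,z,up=4,thr=(.655,.72)):
    x0,y0,x1,y1=box;im=cv2.resize(c["color"][y0:y1,x0:x1],None,fx=up,fy=up,interpolation=cv2.INTER_LINEAR).astype(float)
    rb=im[...,2]/(im[...,0]+1);m=big(rb>thr[0])
    cn=max(cv2.findContours(m.astype(np.uint8),cv2.RETR_EXTERNAL,cv2.CHAIN_APPROX_NONE)[0],key=len).reshape(-1,2)
    return onplane(c,(cn+.5)/up-.5+[x0,y0],z)[:,:2]
def tailfit(P,a0):
    """two edges of the tail -> axis; end -> centre"""
    for _ in range(3):
        d=np.array([np.cos(a0),np.sin(a0)]);n=np.array([-d[1],d[0]])
        s=P@d;e=np.percentile(s,1);t=P@n;mid=np.median(t[(s>e+8)&(s<e+65)])
        k=(s>e+8)&(s<e+65);mid=(t[k].max()+t[k].min())/2
        L=k&(t>mid);R=k&(t<mid);pl=np.polyfit(s[L],t[L],1);pr=np.polyfit(s[R],t[R],1)
        a0+=np.arctan((pl[0]+pr[0])/2)
    d=np.array([np.cos(a0),np.sin(a0)]);n=np.array([-d[1],d[0]]);s=P@d;t=P@n
    k=(s>s.min()+8)&(s<s.min()+65);L=k&(t>np.median(t[k]));mid=(t[k&(t>(t[k].max()+t[k].min())/2)].mean()+t[k&(t<(t[k].max()+t[k].min())/2)].mean())/2
    wid=2*(t[k&(t>mid)].mean()-mid);end=np.median(s[(abs(t-mid)<12)&(s<s.min()+6)])
    return a0,wid,d*end+n*mid,d*(end+115)+n*mid,s.max()-end
E
python3 - <<'E'
from fit import *
c=dict(np.load("top0.npz"))
P=piece(c,(350,205,400,275),16)
a,w,e,C,l=tailfit(P,0.);print("piece ang",a,"wid",w,"end",e,"centre",C,"len",l)
x0,y0,x1,y1=265,160,335,235
im=cv2.resize(c["color"][y0:y1,x0:x1],None,fx=4,fy=4).astype(float)
m=big((im[...,2]/(im[...,0]+1))>.75)
cn=max(cv2.findContours(m.astype(np.uint8),0,1)[0],key=len).reshape(-1,2)
W=onplane(c,(cn+.5)/4-.5+[x0,y0],24)[:,:2]
h=cv2.convexHull(W.astype(np.float32)); r=cv2.minAreaRect(h);print("rect",r);print(cv2.boxPoints(r))
# manual lines on left/right/front edges
ang=np.radians([-10,0]);
k=(np.array(cv2.boxPoints(r)));
print(proj(c,np.c_[k,[24]*4]))
# knob: in both views, dark top
for n,b in(("top",(285,185,315,220)),("side",(305,180,332,208))):
    cc=dict(np.load(n+"0.npz"));q=cc["color"][b[1]:b[3],b[0]:b[2]].max(2);mm=big(q<60);v,u=np.nonzero(mm)
    print(n,"knob box",u.min()+b[0],u.max()+b[0],v.min()+b[1],v.max()+b[1])
PS=cloud(c);q=PS[185:220,285:315];k=q[...,2]>165;print("knob top",q[k].mean(0),k.sum())
cs=dict(np.load("side0.npz"));q=cloud(cs)[180:205,300:335];k=q[...,2]>172;print("knob top side",np.median(q[k],0),k.sum(), q[k].min(0),q[k].max(0))
E
```

```text
piece ang -0.09218748429554197 wid 37.19790698319423 end [ 436.03619941 -251.07901839] centre [ 550.54787979 -261.66556918] len 149.1446887407542
rect ((656.7819213867188, -29.547195434570312), (140.5744171142578, 193.07415771484375), 82.85052490234375)
[[ 552.2476   -87.27307]
 [ 743.8206  -111.30275]
 [ 761.3162    28.17868]
 [ 569.7432    52.20836]]
[[318.51937422 227.51328992]
 [325.73963783 167.81063698]
 [282.38596701 162.44728744]
 [274.59746633 222.08660476]]
top knob box 290 308 194 213
side knob box 311 324 188 201
knob top [625.65744932 -25.96217173 190.9014924 ] 191
knob top side [622.09857927 -18.68404484 178.00564503] 153 [ 32.33294914 -43.27217919 172.04238723] [ 643.23848993  847.41626193 1062.83582267]
```

Both estimates agree. The press axis is at about (625.5, −25.7) with yaw −0.125, and the knob depth gives the same point. The piece centre is about (552, −262) with yaw −0.092, so the grip point is about (462.5, −253.5). Moving now.

send_rows([
  [[-2.8,0.5,-2.5,0,0,0,0.7],[-2.8,0.5,-2.5,0,0,0,0.7],[-2.8,0.5,-2.5,0,0,0,0.7],[-2.8,0.5,-2.5,0,0,0,0.7],[-2.8,0.5,-2.5,0,0,0,0.7],[-2.8,0.5,-2.5,0,0,0,0.7],[-2.8,0.5,-2.5,0,0,0,0.7],[-2.8,0.5,-2.5,0,0,0,0.7]],
])

```text
t: 0.77
position: [331.7, -434.8, 173.6]
tool_rot: [[-0.974, -0.0, 0.226], [-0.226, 0.0, -0.974], [0.0, -1.0, -0.0]]
contact_force: [0.9, -1.9, 0.6]
width: 63.9
```

send_rows([
  [[-2.8,0.5,-2.5,0,0,0,0.7],[-2.8,0.5,-2.5,0,0,0,0.7],[-2.8,0.5,-2.5,0,0,0,0.7],[-2.8,0.5,-2.5,0,0,0,0.7],[0,0,0,0,6,0,0.7],[0,0,0,0,6,0,0.7],[0,0,0,0,6.3,0,0.7],[0,0,0,0,0,0,0.7]],
])

```text
t: 1.43
position: [417.7, -313.4, 153.7]
tool_rot: [[-0.995, -0.0, -0.096], [0.096, 0.0, -0.995], [0.0, -1.0, -0.0]]
contact_force: [-0.1, 0.1, 0.7]
width: 63.8
```

```bash
cat > go.py <<'E'
import sys,numpy as np
from plant import monitor
x,y,z,yaw=map(float,sys.argv[1:5])
s=monitor.sense();R=np.array(s["tool_rot"]);p=np.array(s["position"])
cur=np.arctan2(-R[1,0],-R[0,0])
print("t",s["t"],"p",p.round(1),"F",np.round(s["contact_force"],1),"w",s["width"],"tilt",np.round(R[:,1],4),"yaw",round(cur,4))
print("delta tool cm",(R.T@(np.array([x,y,z])-p)/10).round(2),"turn y deg",round(np.degrees(cur-yaw),2),"joints",np.round(s["joint_positions"],2))
E
python3 go.py 462.5 -253.5 60 -0.092
```

```text
t 1.4333 p [ 417.7 -313.4  153.7] F [-0.1  0.1  0.7] w 63.77401879242313 tilt [-3.e-04  3.e-04 -1.e+00] yaw -0.0962
delta tool cm [-3.89  9.37 -6.39] turn y deg -0.24 joints [-0.69  0.19  2.12 -0.    0.83  0.98]
```

send_rows([
  [[-1.3,2,-2.13,0,0,0,0.7],[-1.3,2,-2.13,0,0,0,0.7],[-1.3,2,-2.13,0,0,0,0.7],[0,0,0,0,0,0,0.7],[0,0,0,0,0,0,0.7]],
])

```text
t: 1.85
position: [462.0, -252.8, 92.9]
tool_rot: [[-0.996, -0.002, -0.087], [0.087, 0.001, -0.996], [0.002, -1.0, -0.001]]
contact_force: [0.2, -0.9, 0.1]
width: 64.3
```

```bash
python3 go.py 462.5 -253.5 6.5 -0.092; python3 - <<'E'
from plant import vision
from h import *
t=vision.camera("top")["color"][190:300,320:440];s=vision.camera("side")["color"][140:250,330:470]
b=np.hstack([cv2.resize(i[:,:120],None,fx=3,fy=3,interpolation=2) for i in (t,s[:, :])])
cv2.imwrite("pics/a.png",b[...,::-1])
E
```

```text
t 1.85 p [ 462.  -252.8   92.9] F [ 0.2 -0.9  0.1] w 64.25990271392108 tilt [-0.002   0.0011 -1.    ] yaw -0.0868
delta tool cm [-0.07  8.64  0.07] turn y deg 0.3 joints [-0.54  0.3   2.13 -0.    0.72  1.11]
```

View pics/a.png

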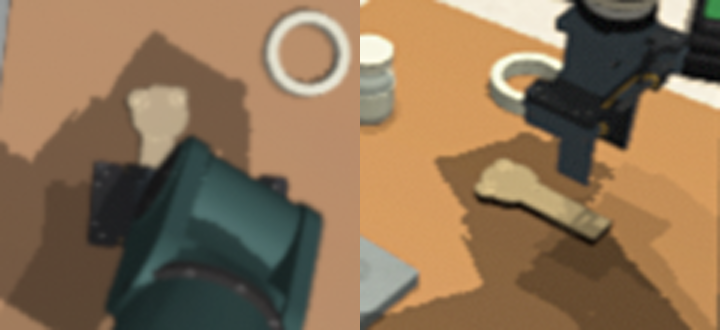

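The gripper straddles the tail (left picture, tail at about (155,150)). Its wide body lies along the jaw direction, so it will clear the press arm. Descending.

send_rows([
  [[-0.07,3,0.07,0,0.3,0,0.7],[0,3,0,0,0,0,0.7],[0,1.5,0,0,0,0,0.7],[0,0.6,0,0,0,0,0.7],[0,0.5,0,0,0,0,0.7],[0,0,0,0,0,0,0.7],[0,0,0,0,0,0,0.7]],
])

```text
t: 2.53
position: [463.5, -255.1, 9.0]
tool_rot: [[-0.995, 0.001, -0.097], [0.097, -0.001, -0.995], [-0.001, -1.0, 0.001]]
contact_force: [0.2, 1.3, 1.0]
width: 63.9
```

send_rows([
  [[0,0,0,0,0,0,0.2],[0,0,0,0,0,0,0.2],[0,0,0,0,0,0,0.2],[0,0,0,0,0,0,0.2],[0,0,0,0,0,0,0.2],[0,0,0,0,0,0,0.2],[0,0,0,0,0,0,0.2],[0,0,0,0,0,0,0.2]],
], squeeze=20)

```text
t: 3.2
position: [463.1, -254.5, 8.2]
tool_rot: [[-0.995, 0.0, -0.097], [0.097, 0.0, -0.995], [-0.0, -1.0, -0.0]]
contact_force: [-0.3, 0.5, 6.3]
width: 33.9
```

Gripped at 33.9 mm, the tail's width. Lifting.

send_rows([
  [[0,-0.7,0,0,0,0,0.2],[0,-1,0,0,0,0,0.2],[0,-1,0,0,0,0,0.2],[0,-0.5,0,0,0,0,0.2],[0,0,0,0,0,0,0.2],[0,0,0,0,0,0,0.2]],
], squeeze=30)

```text
t: 3.7
position: [463.2, -254.7, 40.5]
tool_rot: [[-0.995, 0.001, -0.097], [0.097, -0.001, -0.995], [-0.001, -1.0, 0.0]]
contact_force: [-0.9, 0.2, -0.2]
width: 33.3
```

```bash
python3 go.py 536.2 -14.5 40 -0.125; python3 - <<'E'
from plant import vision
from h import *
t=vision.camera("top");s=vision.camera("side");np.savez("top1.npz",**t);np.savez("side1.npz",**s)
t=t["color"][190:300,320:440];s=s["color"][140:250,330:470]
b=np.hstack([cv2.resize(i[:,:120],None,fx=3,fy=3,interpolation=2) for i in (t,s[:, :])])
cv2.imwrite("pics/b.png",b[...,::-1])
E
```

```text
t 3.7 p [ 463.2 -254.7   40.5] F [-0.9  0.2 -0.2] w 33.29623152359093 tilt [ 1.e-03 -6.e-04 -1.e+00] yaw -0.0968
delta tool cm [ -4.94   0.04 -24.61] turn y deg 1.61 joints [-0.55  0.4   2.13  0.    0.61  1.12]
```

View pics/b.png

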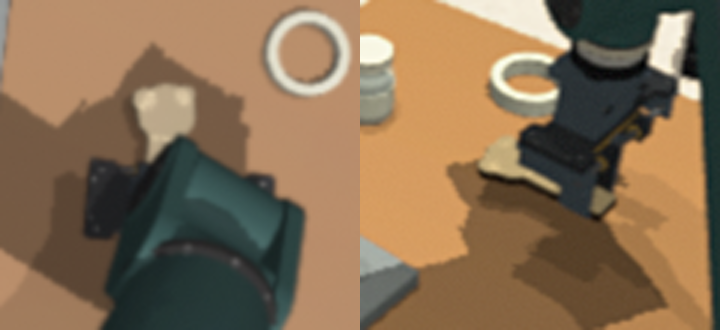

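The piece is lifted and held by the tail, with the round end free at about (165,110) in the left picture. I'll check for droop and the offset from the grip.

```bash
python3 - <<'E'
from fit import *
def meas(f,box,z,thr):
    c=dict(np.load(f));x0,y0,x1,y1=box
    im=cv2.resize(c["color"][y0:y1,x0:x1],None,fx=4,fy=4,interpolation=1).astype(float)
    m=big(im[...,2]/(im[...,0]+1)>thr)
    cn=max(cv2.findContours(m.astype(np.uint8),0,1)[0],key=len).reshape(-1,2)
    ms=m[::4,::4]>0;er=cv2.erode(ms.astype(np.uint8),np.ones((3,3)))>0
    Q=cloud(c)[y0:y1,x0:x1][:er.shape[0],:er.shape[1]][er]
    return onplane(c,(cn+.5)/4-.5+[x0,y0],z)[:,:2],Q
box=(355,205,392,240)
C0=np.array([552.1,-261.8])
for f,z,b in(("top0.npz",16,box),("top1.npz",48,box)):
    P,Q=meas(f,b,z,.655)
    d=np.array([np.cos(-.094),np.sin(-.094)]);n=np.array([-d[1],d[0]])
    r=P-C0;s=r@d;t=r@n;k=s>-5
    q=(Q[:,:2]-C0)@d;ok=abs(Q[:,2]-z)<15
    print(f,"front",s.max(),"side",t[k].min(),t[k].max(),"mean t",(t[k].min()+t[k].max())/2)
    pf=np.polyfit(q[ok],Q[ok,2],1);print(" z fit slope,at centre",pf,ok.sum(),np.median(Q[:,2]))
P,Q=None,None
c=dict(np.load("side1.npz"));b=(484-0-0,0,0,0)
x0,y0,x1,y1=365,185,402,212
im=c["color"][y0:y1,x0:x1].astype(float);m=big((im[...,2]/(im[...,0]+1)>.6)&(im[...,0]>120));Q=cloud(c)[y0:y1,x0:x1][m]
print("side",m.sum(),np.median(Q,0),Q.min(0),Q.max(0));q=(Q[:,:2]-C0)@d;print(np.polyfit(q,Q[:,2],1))
E
```

```text
top0.npz front 32.59310141175218 side -32.89480302280539 38.11515070701161 mean t 2.6101738421031087
 z fit slope,at centre [9.31987515e-04 1.66960440e+01] 308 16.715179712038527
top1.npz front 31.699526167109784 side -33.149803452734844 36.175804456582284 mean t 1.5130005019237203
 z fit slope,at centre [-1.37154511e-02  4.88844573e+01] 292 49.362939439225656
side 167 [ 554.564082   -247.83574133   47.86256056] [ 488.72240239 -287.23198783   41.51769805] [ 578.1305172  -223.6858012    52.79151425]
[-6.87139476e-03  4.77127453e+01]
```

It is level, with slopes under 1°. Sliding it in from the side, under the foot and above the base.

send_rows([
  [[-0.2,0.2,-1.2,0,0,0,0.2],[-0.5,0.2,-2.4,0,0,0,0.2],[-0.5,0,-2.4,0,0,0,0.2],[-0.5,0,-2.4,0,0,0,0.2],[-0.5,0,-2.4,0,0,0,0.2],[-0.5,0,-2.4,0,0,0,0.2],[-0.5,0,-2.0,0,0,0,0.2],[0,0,0,0,0,0,0.2]],
])

```text
t: 4.47
position: [510.0, -103.1, 35.5]
tool_rot: [[-0.996, -0.001, -0.094], [0.094, 0.0, -0.996], [0.001, -1.0, -0.0]]
contact_force: [-0.4, -0.4, -0.8]
width: 33.9
```

send_rows([
  [[-0.5,0,-2.0,0,0.4,0,0.2],[-0.5,0,-2.0,0,0.4,0,0.2],[-0.5,0,-2.0,0,0.4,0,0.2],[-0.4,0,-1.5,0,0.4,0,0.2],[0,0,0,0,0,0,0.2],[0,0,0,0,0,0,0.2]],
])

```text
t: 4.97
position: [536.0, -33.3, 35.5]
tool_rot: [[-0.992, -0.001, -0.123], [0.123, 0.0, -0.992], [0.001, -1.0, 0.0]]
contact_force: [-0.5, -0.1, -0.9]
width: 33.8
```

```bash
python3 go.py 537.7 -15.5 36 -0.125
```

```text
t 4.9667 p [536.  -33.3  35.5] F [-0.5 -0.1 -0.9] w 33.7730211908887 tilt [-7.e-04  0.e+00 -1.e+00] yaw -0.1232
delta tool cm [ 0.05 -0.05 -1.79] turn y deg 0.1 joints [-0.11  0.42  2.11 -0.    0.61  1.59]
```

send_rows([
  [[0,0,-0.9,0,0,0,0.2],[0.05,0,-0.9,0,0,0,0.2],[0,0,0,0,0,0,0.2],[0,0,0,0,0,0,0.2]],
])

```text
t: 5.3
position: [538.0, -15.6, 35.9]
tool_rot: [[-0.992, -0.0, -0.124], [0.124, -0.0, -0.992], [0.0, -1.0, 0.0]]
contact_force: [0.1, -0.7, 0.0]
width: 34.0
```

```bash
python3 go.py 537.7 -15.5 28.5 -0.125; python3 - <<'E'
from plant import vision
from h import *
t=vision.camera("top");s=vision.camera("side");np.savez("top2.npz",**t);np.savez("side2.npz",**s)
b=np.hstack([cv2.resize(i,None,fx=4,fy=4,interpolation=2) for i in (t["color"][160:260,255:345],s["color"][170:270,260:360])])
cv2.imwrite("pics/c.png",b[...,::-1])
E
```

```text
t 5.3 p [538.  -15.6  35.9] F [ 0.1 -0.7  0. ] w 33.96851047806667 tilt [-1.e-04 -0.e+00 -1.e+00] yaw -0.1243
delta tool cm [ 0.03  0.74 -0.01] turn y deg 0.04 joints [-0.07  0.42  2.11 -0.    0.62  1.62]
```

View pics/c.png

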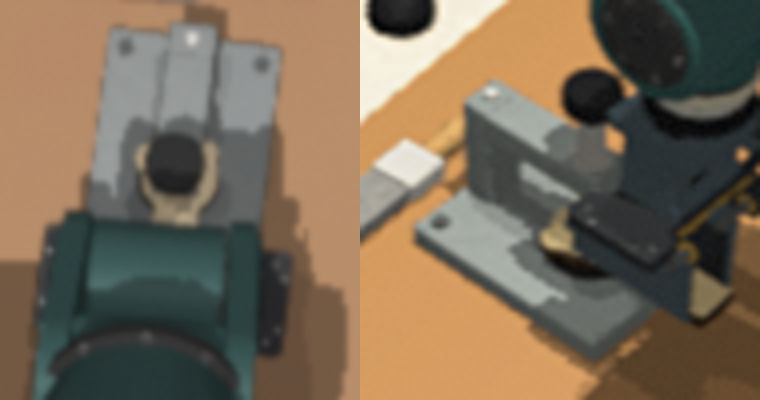

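The piece is under the foot, with both round sides showing symmetrically beside the knob at (145,180) and (210,180). Lower and release.

send_rows([
  [[0,0.3,0,0,0,0,0.2],[0,0.3,0,0,0,0,0.2],[0,0.15,0,0,0,0,0.2],[0,0,0,0,0,0,0.2],[0,0,0,0,0,0,0.2]],
])

```text
t: 5.82
position: [538.0, -16.0, 28.3]
tool_rot: [[-0.992, -0.0, -0.125], [0.125, 0.0, -0.992], [0.0, -1.0, 0.0]]
contact_force: [0.1, 0.3, -0.5]
width: 33.7
```

send_rows([
  [[0,0,0,0,0,0,0.42],[0,0,0,0,0,0,0.5],[0,0,0,0,0,0,0.6],[0,0,0,0,0,0,0.6],[0,0,0,0,0,0,0.6]],
])

```text
t: 6.23
position: [538.1, -15.8, 28.4]
tool_rot: [[-0.992, 0.0, -0.124], [0.124, -0.0, -0.992], [-0.0, -1.0, -0.0]]
contact_force: [0.2, 0.0, 1.0]
width: 54.5
```

send_rows([
  [[0,-1,0,0,0,0,0.6],[1.5,-3,0,0,0,0,0.6],[1.5,-3.5,0,0,0,0,0.6],[0,-3.5,0,0,0,0,0.6],[0,-3.5,0,0,0,0,0.6],[0,-3.5,0,0,0,0,0],[0,-2,0,0,0,0,0],[0,0,0,0,0,0,0]],
])

```text
t: 6.9
position: [510.5, -12.2, 233.9]
tool_rot: [[-0.992, 0.008, -0.124], [0.124, -0.0, -0.992], [-0.008, -1.0, -0.0]]
contact_force: [0.5, 0.1, 0.7]
width: 37.3
```

```bash
python3 go.py 625.5 -25.7 195 -0.125; python3 - <<'E'
from plant import vision
from h import *
t=vision.camera("top");s=vision.camera("side");np.savez("top3.npz",**t);np.savez("side3.npz",**s)
b=np.hstack([cv2.resize(i,None,fx=4,fy=4,interpolation=2) for i in (t["color"][160:260,255:345],s["color"][170:270,260:360])])
cv2.imwrite("pics/d.png",b[...,::-1])
E
```

```text
t 6.9 p [510.5 -12.2 233.9] F [0.5 0.1 0.7] w 37.30434125807803 tilt [ 7.5e-03 -5.0e-04 -1.0e+00] yaw -0.1248
delta tool cm [-11.55   3.98  -0.09] turn y deg 0.01 joints [-0.07  0.05  2.1   0.    0.98  1.63]
```

View pics/d.png

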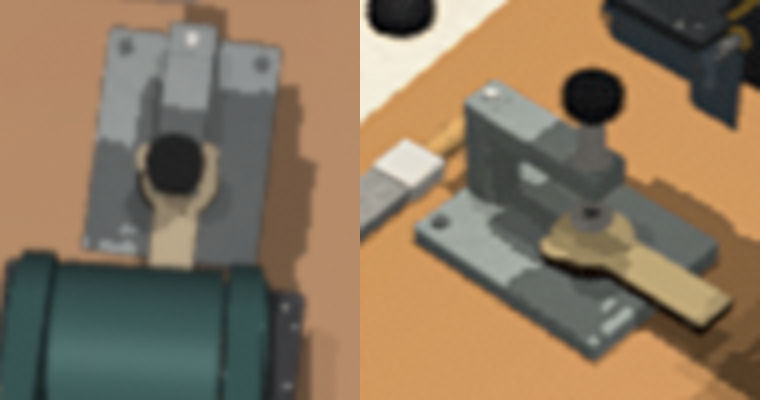

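The piece is flat on the bed under the foot and released. The tail runs to (715,315) in the right picture. I'll check the centring from the tail in the side view.

```bash
python3 - <<'E'
from fit import *
c=dict(np.load("side3.npz"));x0,y0,x1,y1=393,218,446,256
x0,y0,x1,y1=390,218,446,256
im=cv2.resize(c["color"][y0:y1,x0:x1],None,fx=4,fy=4,interpolation=1).astype(float)
hsv=cv2.cvtColor(im.astype(np.uint8),cv2.COLOR_RGB2HSV)
rb=im[...,2]/(im[...,0]+1)
print(np.percentile(rb,[5,25,50,75,95]))
for lo,hi,br in((.5,.8,110),(.55,.75,120)):
    m=big((rb>lo)&(rb<hi)&(im[...,0]>br))
    cn=max(cv2.findContours(m.astype(np.uint8),0,1)[0],key=len).reshape(-1,2)
    P=onplane(c,(cn+.5)/4-.5+[x0,y0],36)[:,:2]
    try:
        a,w,e,C,l=tailfit(P,-.125);print("ang",a,"wid",w,"end",e,"centre",C)
    except Exception as ex: print(ex)
t=dict(np.load("top3.npz"));x0,y0,x1,y1=288,190,313,227
im=cv2.resize(t["color"][y0:y1,x0:x1],None,fx=4,fy=4,interpolation=1).astype(float);rb=im[...,2]/(im[...,0]+1)
m=big((rb<.88)&(im[...,0]>100))
d=np.array([np.cos(.125),-np.sin(.125)]);n=np.array([-d[1],d[0]])
cn=max(cv2.findContours(m.astype(np.uint8),0,1)[0],key=len).reshape(-1,2)
P=onplane(t,(cn+.5)/4-.5+[x0,y0],36)[:,:2]-[625.5,-25.7]
for lo in(-55,-45,-35,-25,-15,-5,5,15):
    k=(P@d>lo)&(P@d<lo+10);q=(P@n)[k]
    if k.any(): print(lo,q.min().round(1),q.max().round(1))
# side-view press front corner check
E
```

```text
[0.4375     0.44549763 0.44976077 0.45192308 0.46825397]Traceback (most recent call last):
  File "<stdin>", line 9, in <module>
  File "fit.py", line 3, in big
    n,l,s,_=cv2.connectedComponentsWithStats(mask.astype(np.uint8));return l==1+np.argmax(s[1:,4])
                                                                                ~~~~~~~~~^^^^^^^^^
    return _wrapfunc(a, 'argmax', axis=axis, out=out, **kwds)
    return bound(*args, **kwds)
ValueError: attempt to get argmax of an empty sequence
```

```bash
python3 - <<'E'
from fit import *
c=dict(np.load("side3.npz"));x0,y0,x1,y1=304,215,358,257
im=cv2.resize(c["color"][y0:y1,x0:x1],None,fx=4,fy=4,interpolation=1).astype(float)
rb=im[...,2]/(im[...,0]+1)
for lo,hi,br in((.52,.85,125),(.55,.8,140)):
    m=big((rb>lo)&(rb<hi)&(im[...,0]>br))
    cn=max(cv2.findContours(m.astype(np.uint8),0,1)[0],key=len).reshape(-1,2)
    P=onplane(c,(cn+.5)/4-.5+[x0,y0],36)[:,:2]
    a,w,e,C,l=tailfit(P,-.125);print("ang",a,"wid",w,"end",e,"centre",C)
t=dict(np.load("top3.npz"));x0,y0,x1,y1=286,190,315,227
im=cv2.resize(t["color"][y0:y1,x0:x1],None,fx=4,fy=4,interpolation=1).astype(float);rb=im[...,2]/(im[...,0]+1)
m=big((rb<.88)&(im[...,0]>100))
d=np.array([np.cos(.125),-np.sin(.125)]);n=np.array([-d[1],d[0]])
cn=max(cv2.findContours(m.astype(np.uint8),0,1)[0],key=len).reshape(-1,2)
P=onplane(t,(cn+.5)/4-.5+[x0,y0],36)[:,:2]-[625.5,-25.7]
for lo in(-55,-45,-35,-25,-15,-5,5,15):
    k=(P@d>lo)&(P@d<lo+10);q=(P@n)[k]
    if k.any(): print(lo,q.min().round(1),q.max().round(1))
# press knob in side view vs prediction
k=proj(c,[[625.5,-25.7,179]]);print("side pred knob top",k)
b=(395,180,420,208);b=(398,180,422,206)
q=c["color"][184:206,304:332].max(2);mm=big(q<60);v,u=np.nonzero(mm);print("knob px",u.min()+304,u.max()+304,v.min()+184,v.max()+184)
cv2.imwrite
F=np.array([[625.5,-25.7]])-65*d
print("pred base front corners",proj(c,np.c_[np.r_[F+70*n,F-70*n],[24,24]]))
E
```

```text
ang -0.1043588921829642 wid 35.836382513414435 end [512.19251828 -12.63299947] centre [626.56686665 -24.61250006]
ang -0.10816244483954975 wid 33.9344656088021 end [513.22142849 -12.37734409] centre [627.54938498 -24.79178583]
-55 -21.4 17.7
-45 -21.2 17.2
-35 -21.2 16.3
-25 -26.8 21.7
-15 -31.3 26.1
-5 -32.5 25.5
5 -32.2 -19.1
15 -30.9 -17.0
side pred knob top [[318.54747708 190.4037965 ]]
knob px 311 324 188 201
pred base front corners [[318.64005462 255.36496893]
 [350.48168977 229.26471999]]
```

The side view puts the centre at (627, −24.7) and the top view's tail midline is about 2 mm to the other side, so it is centred within about 2–3 mm. Now the press, with the fingers shut.

send_rows([
  [[-2,0,0,0,0,0,0],[-3,0,0,0,0,0,0],[-3,0.5,0,0,0,0,0],[-2.5,1,0,0,0,0,0],[-1,1.5,0,0,0,0,0],[0,0.5,0,0,0,0,0],[0,0,0,0,0,0,0],[0,0,0,0,0,0,0]],
])

```text
t: 7.67
position: [621.1, -26.2, 192.5]
tool_rot: [[-0.992, -0.002, -0.124], [0.124, 0.0, -0.992], [0.003, -1.0, 0.0]]
contact_force: [-0.7, -0.1, 0.3]
width: 0.5
```

```bash
python3 go.py 625.5 -25.7 182 -0.125
```

```text
t 7.6667 p [621.1 -26.2 192.5] F [-0.7 -0.1  0.3] w 0.5145163224592003 tilt [-2.5e-03  2.0e-04 -1.0e+00] yaw -0.1247
delta tool cm [-0.44  1.05 -0.11] turn y deg 0.02 joints [-0.08  0.29  1.91  0.    0.95  1.62]
```

send_rows([
  [[-0.4,0.6,-0.1,0,0,0,0],[0,0.4,0,0,0,0,0],[0,0.2,0,0,0,0,0],[0,0.2,0,0,0,0,0],[0,0,0,0,0,0,0],[0,0,0,0,0,0,0]],
])

```text
t: 8.17
position: [626.5, -25.9, 179.6]
tool_rot: [[-0.992, 0.0, -0.124], [0.124, 0.0, -0.992], [-0.0, -1.0, -0.0]]
contact_force: [-0.2, -0.1, 0.4]
width: 0.6
```

send_rows([
  [[0,0.2,0,0,0,0,0],[0,0.2,0,0,0,0,0],[0,0.2,0,0,0,0,0],[0,0.2,0,0,0,0,0],[0,0,0,0,0,0,0],[0,0,0,0,0,0,0]],
])

```text
t: 8.67
position: [626.7, -25.9, 171.5]
tool_rot: [[-0.992, 0.0, -0.124], [0.124, 0.0, -0.992], [-0.0, -1.0, -0.0]]
contact_force: [1.1, -0.2, 4.1]
width: 0.4
```

Contact came as expected: about 7.5 mm of travel at about 4 N. Continuing to just before the foot meets the wood, then beyond.

send_rows([
  [[0,0.2,0,0,0,0,0],[0,0.2,0,0,0,0,0],[0,0.2,0,0,0,0,0],[0,0.2,0,0,0,0,0],[0,0,0,0,0,0,0],[0,0,0,0,0,0,0],[0,0,0,0,0,0,0]],
])

```text
t: 9.25
position: [626.7, -25.9, 163.5]
tool_rot: [[-0.992, 0.0, -0.124], [0.124, 0.0, -0.992], [-0.0, -1.0, -0.0]]
contact_force: [0.5, 0.1, 5.4]
width: 0.4
```

send_rows([
  [[0,0.1,0,0,0,0,0],[0,0.1,0,0,0,0,0],[0,0.1,0,0,0,0,0],[0,0.1,0,0,0,0,0],[0,0,0,0,0,0,0],[0,0,0,0,0,0,0],[0,0,0,0,0,0,0]],
])

```text
t: 9.83
position: [626.7, -25.9, 159.9]
tool_rot: [[-0.992, 0.0, -0.124], [0.124, -0.0, -0.992], [-0.0, -1.0, -0.0]]
contact_force: [-1.9, 0.6, 10.3]
width: 0.3
```

send_rows([
  [[0,0.1,0,0,0,0,0],[0,0.1,0,0,0,0,0],[0,0,0,0,0,0,0],[0,0,0,0,0,0,0],[0,0,0,0,0,0,0],[0,0,0,0,0,0,0]],
])

```text
t: 10.33
position: [626.7, -25.9, 158.1]
tool_rot: [[-0.992, 0.0, -0.124], [0.124, -0.0, -0.992], [-0.0, -1.0, 0.0]]
contact_force: [-2.1, 0.6, 12.0]
width: 0.5
```

The force curve puts f ≈ 3 mm at z = 158.1, consistent with a knob top at 179.1. 3 mm more to go.

send_rows([
  [[0,0.1,0,0,0,0,0],[0,0.1,0,0,0,0,0],[0,0.1,0,0,0,0,0],[0,0,0,0,0,0,0],[0,0,0,0,0,0,0],[0,0,0,0,0,0,0],[0,0,0,0,0,0,0]],
])

```text
t: 10.92
position: [626.8, -25.9, 155.4]
tool_rot: [[-0.992, 0.0, -0.124], [0.124, -0.0, -0.992], [-0.0, -1.0, 0.0]]
contact_force: [-4.5, 0.6, 15.9]
width: 0.3
```

```bash
python3 - <<'E'
from plant import vision,monitor
from h import *
F=[]
for n in("top","side")*4:
    c=vision.camera(n);s=monitor.sense();F.append([*s["contact_force"],s["position"][2]])
    if n=="top":t=c
print(np.mean(F,0).round(2))
b=np.hstack([cv2.resize(t["color"][130:290,180:345],None,fx=2.4,fy=2.4),cv2.resize(c["color"][170:270,260:360],None,fx=3.84,fy=3.84,interpolation=2)])
cv2.imwrite("pics/e.png",b[...,::-1])
E
```

```text
[ -4.45   0.18  15.63 155.39]
```

View pics/e.png

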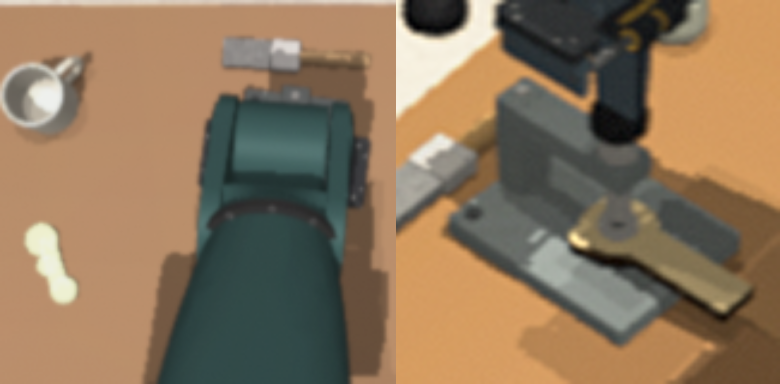

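The fingertips hold the knob down at (620,120) and the foot sits on the round end at (618,220). The piece and bystanders are in place. Squeeze is about 5.7 mm, so one 0.3 mm nudge, then hand in.

send_rows([
  [[0,0.03,0,0,0,0,0],[0,0,0,0,0,0,0],[0,0,0,0,0,0,0],[0,0,0,0,0,0,0]],
])

```text
t: 11.65
position: [626.8, -25.9, 155.1]
tool_rot: [[-0.992, 0.0, -0.124], [0.124, -0.0, -0.992], [-0.0, -1.0, -0.0]]
contact_force: [-4.9, 0.7, 16.7]
width: 0.4
```

```bash
python3 -c "
from plant import monitor,order
s=monitor.sense();print(s['t'],s['position'],s['contact_force'])
print(order.sign_off())"
```

```text
11.65 [626.76291808 -25.92505498 155.12059735] [-4.87767923  0.68512619 16.66980071]
the job is handed in; nothing more can be done
None
```

I gripped the glued piece by its tail, slid it in from the side under the foot, lowered it flat onto the disc and let go. Then I pushed the knob down with the shut fingers and handed in at 11.7 s, still holding it there.

- **Squeeze:** at hand-in the tip was at z = 155.1 mm, which is about 24 mm of knob travel. The downward push was about 16.7 N. Together these put the foot's spring at about 6 mm; the force reading taken alone comes nearer 6.5 mm.
- **Sideways force:** there was also about 5 N of steady sideways force on the fingers.
- **Centring:** the two cameras disagreed slightly. The side view put the round end about 2 mm off centre, and the top view put it 2–3 mm off to the other side, so I take it as centred within about 3 mm.
- **Bystanders:** the island, mug and brush looked unmoved in the last pictures. The islet was hidden by the arm, and the jar and tape were mostly or wholly out of frame, so I did not check those three at the end. The gripper passed none of them closely.

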